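# Spin the index wheel and brake it at the pointer

## Task

Check that the flute maker's index wheel runs free and park it for the next flute: with the fingertips flick one of its upright pegs so that the wheel spins by itself the way the painted arrow shows (counter-clockwise seen from above) and the red band runs past the brass pointer at least once, untouched and at a lively pace. Then brake the turning wheel with a fingertip so that it stops with the pointer pointing into the red band, and let go; once the band has passed the pointer the wheel must not stop anywhere else, and it is never spun backwards, struck or pressed hard. Leave the flute, bottle, jar and mouthpiece where they are.

Things in the scene. Friction and masses are not known exactly. Their poses are not given: they have to be found in the camera images.
- stand: Fixed stand: blue foot 200 x 200 x 16 mm, origin under its centre, on the wheel's axis. +x points from the axis to the pointer: a dark post 18 mm thick with a brass cap 26 mm wide, 100 mm high, 166 mm from the axis, whose brass cone tip at 90 mm height ends 142 mm from the axis, just off the wheel's edge. Place and yaw vary; the pointer is on the side away from the robot (within 55 degrees of world +x).
- index_wheel (a joint): Wheel angle, rad, growing counter-clockwise from above, not wrapped; 0, 6.283, 12.566 ... = red band at the pointer; starts at rest between -5.4 and -0.9. Plywood disc 280 mm across, 18 mm thick, 0.6 to 1.1 kg, free bearing: loses about 0.1 to 0.3 rad/s each second, stays where it stops.
- hub (a point): Centre of the wheel on its top face, 80 mm above the work surface. A brass boss 48 mm across, 10 mm high, and a stud 18 mm across to 18 mm height stand there. The outer 43 mm of the face (97 to 140 mm from the axis) is a smooth white ring, the place to brake: a fingertip press of a few newtons stops the wheel within about 0.1 s.
- band (a point): Point on the wheel's top face in the middle of the red band, 130 mm from the axis; turns with the wheel. The band is painted, 32 mm wide along the rim, and lies on the white ring.
- pointer (a point): Fixed point of the stand that the pointer points at: 130 mm from the axis, at the height of the wheel's top face. The band's point lies here when the wheel is parked.
- peg0 (a point): Top of an upright blue peg on the wheel, 12 mm diameter, standing 32 mm (with its dome 38 mm) above the top face, 80 mm from the axis, 60 degrees counter-clockwise from the red band; the point is 32 mm above the face. Fixed to the wheel.
- peg1 (a point): The same on the second peg, 180 degrees from the red band.
- peg2 (a point): The same on the third peg, 300 degrees counter-clockwise from the red band.
- flute: Loose reed flute lying to the robot's right of the wheel, 300 mm long, 20 mm thick; origin at the middle of its underside, x along it. Leave alone.
- oil: Loose amber bottle 52 mm diameter, 110 mm high, upright to the left of the wheel; origin at the centre of its underside. Leave alone.
- jar: Loose glass jar with brass cap, 60 mm diameter, 70 mm high, upright to the left of the wheel; origin at the centre of its underside. Leave alone.
- mouthpiece: Loose dark wooden mouthpiece 34 mm diameter, 50 mm high, upright at the near right of the wheel; origin at the centre of its underside. Leave alone.

How it is judged:
By the outcome, as a careful person would: the job done as asked, in the order asked, and still so for the second after the job is handed in, with the robot touching nothing.
It also fails if it takes over 54 s, if anything falls off the work surface, if the arm or the gripper's body presses on something with over 40 N, if the wrist force passes 120 N, or if a joint passes its speed limit or range.

## Robot

A 6-joint arm with a two-finger parallel gripper is mounted at the origin on the work surface. World frame = base frame: x ahead of the robot, y to its left, z up, the work surface at z = 0. Lengths are in mm, angles in rad, forces in N, time in s.
With the tool pointing down it reaches from about 150 to 775 mm from the base axis. Payload 6.1 kg.
Tool frame: the origin (TCP) lies on the centre line of the jaws, within the pads' length; the fingertips stand 25 mm ahead of it and the grasp point (between the pads) lies 6 mm ahead of it (tcp_to_tips is the distance from the TCP to the fingertips, in mm); x points along the fingers, z is the direction in which the jaws open and shut, and the axes are right-handed (so a half turn about x gives the same grasp; the last joint's range is limited). The gripper opens to 85 mm and grips with 20 to 120 N. Pads are 22 mm wide; open, the fingers measure 114 mm over their backs; the gripper's body (76 mm by 85 mm) begins 54 mm behind the grasp point. The pads swing forward as they close: fully open they stand 13 mm farther back than shut.
Start: joints at [0, 0.126, -0.04, 1.405, 0, 1.571], TCP at [524.984, -0, 256.295] pointing down, gripper open.
Joint ranges: [-2.72, 2.72], [-0.95, 1.95], [-1.27, 1.35], [-1.78, 2.02], [-1.46, 1.47], [-3.14, 3.14]. Speed limits (rad/s): [2.39, 2.39, 3.01, 3.14, 3.14, 3.14].

## Interface

Orientations are given as a unit quaternion [x, y, z, w].
In Python, from plant import * gives the robot as it stands. The module is installed in compiled form; this text tells all that it offers. Calls block until the motion is done:
- move_pose(position, orientation): joint-space move of the TCP to a pose.
- move_l(position, attitude=None, velocity=150): straight line of the TCP; attitude=None keeps the orientation; velocity is the mean speed in mm/s.
- move_joints(angles): joint-space move.
- move_gripper(opening, strength=None): opening from 0.0 (shut) to 1.0 (fully open); strength is the grip in N (None keeps the last); returns when the fingers have stopped.
- wait(seconds).
- ik(position, orientation): joint angles nearest the present ones, or None.
- sense(): the state.
- snapshot(name): name is "scene" or "side" or "wrist"; returns the picture (400x640x3 uint8, red, green, blue); there is no depth.
- get_calibration(name): a dict with "K" (3x3 intrinsics, pixels), "k1" (the pictures are not rectified: a ray, as slopes to the right and down, at radius r is drawn at 1 + k1 r^2 times it, then the intrinsics apply), "R" (3x3) and "t" (3): a world point X has camera coordinates R X + t; the wrist camera has in their place "mount" (4x4, takes a point from camera to tool coordinates, whose origin is the TCP and whose axes are the tool frame's). Camera axes: x right, y down, z forward; pixel columns grow to the right and rows downward; lengths in mm; the calibration is good to about 2 mm. A picture is of the moment at which its call begins: read the wrist's pose just before it. get_calibration takes no time and is no camera call.
A pose or a line that the arm cannot do raises IKError and nothing moves.
- finish_job(): hands the job in, once; it reports no verdict.
The state is a dict: "time": time; "joints": joint angles; "qd": joint speeds; "effort": joint torques, N m; "position": TCP position; "eef_rot": TCP orientation; "force": force on the tool from outside, world axes, zero at the start; "wrist_torque": the same for the moment, N m; "grip_width": opening from 0.0 (shut) to 1.0 (fully open).
Only numpy, scipy, OpenCV 4.12 (cv2) and the standard library are available. Lean on these libraries where they do the work, as an engineer would, in place of code of your own. Each camera call takes 0.05 s, during which the arm holds its last target.

## Working session

There is one attempt and no reset: what is moved stays moved. The work goes in short steps, each a Python script; the robot and the scene stay as the last script left them, time stands still between calls to the robot, and variables do not carry over. Pictures are saved under pics/ and viewed, and the job is handed in when it is done.

```bash
mkdir -p pics; ls; python3 - <<'E'
from plant import *
import cv2
s=sense();print(s)
for n in("scene","side","wrist"):
    im=snapshot(n);cv2.imwrite(f"pics/{n}0.png",im[:,:,::-1]);c=get_calibration(n);print(n,c)
E
```

```text
pics
{'time': 0.0, 'joints': array([-2.78654867e-05,  1.26419068e-01, -4.06307074e-02,  1.40540696e+00,
        5.42343372e-06,  1.57079407e+00]), 'qd': array([ 5.45236189e-05, -1.47324832e-03,  7.20798886e-04,  5.72655868e-04,
       -5.24188482e-04, -2.07164289e-03]), 'effort': array([-1.88969068e-03, -4.35916471e+01,  3.52923596e+01,  1.73015334e-02,
       -7.00984879e-05, -2.14169546e-05]), 'position': array([ 5.24623680e+02, -1.31518554e-02,  2.55497558e+02]), 'eef_rot': array([ 1.09817029e-05,  7.07693579e-01, -7.12907407e-06,  7.06519496e-01]), 'force': array([ 0.00058528, -0.3711165 ,  0.16847766]), 'wrist_torque': array([-0.03417363, -0.01194641, -0.02250358]), 'grip_width': 0.9981649565748921}
scene {'K': array([[403.22413766,   0.        , 322.3861115 ],
       [  0.        , 403.22413766, 201.09853907],
       [  0.        ,   0.        ,   1.        ]]), 'k1': -0.0943486867201692, 'R': array([[ 0.37352596,  0.92741595,  0.01944263],
       [ 0.70385186, -0.26970654, -0.65715367],
       [-0.60421099,  0.25914868, -0.75350583]]), 't': array([-209.2533947 , -340.30590834,
[... 270 characters left out ...]
    [-0.21837202, -0.70919572, -0.67033954],
       [ 0.18069863,  0.64565317, -0.74194339]]), 't': array([-519.63658696,  199.75703447,  903.27567133])}
wrist {'K': array([[334.59454973,   0.        , 323.02837464],
       [  0.        , 334.59454973, 195.14324771],
       [  0.        ,   0.        ,   1.        ]]), 'k1': -0.043785007114159134, 'mount': array([[-1.23968739e-03, -3.21452868e-01,  9.46924768e-01,
        -1.17227452e+02],
       [-3.71866350e-04, -9.46925282e-01, -3.21453529e-01,
         8.31975214e+01],
       [ 9.99999162e-01, -7.50631344e-04,  1.05435383e-03,
         3.29103007e-02],
       [ 0.00000000e+00,  0.00000000e+00,  0.00000000e+00,
         1.00000000e+00]])}
```

View pics/scene0.png

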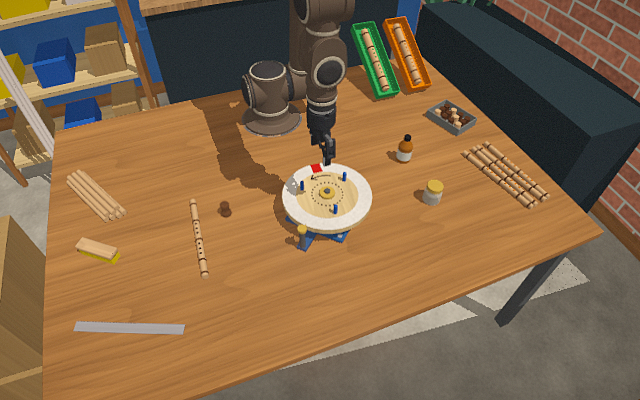

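View pics/side0.png

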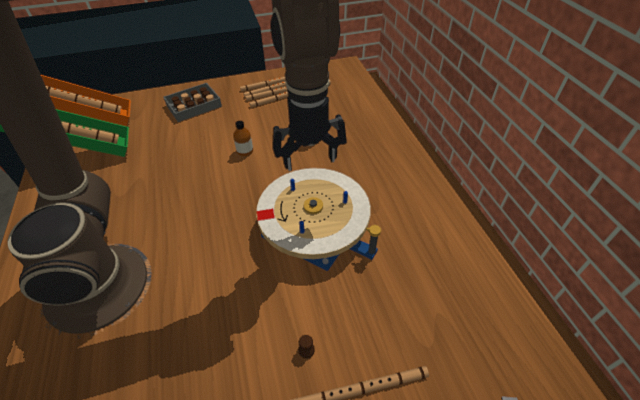

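View pics/wrist0.png

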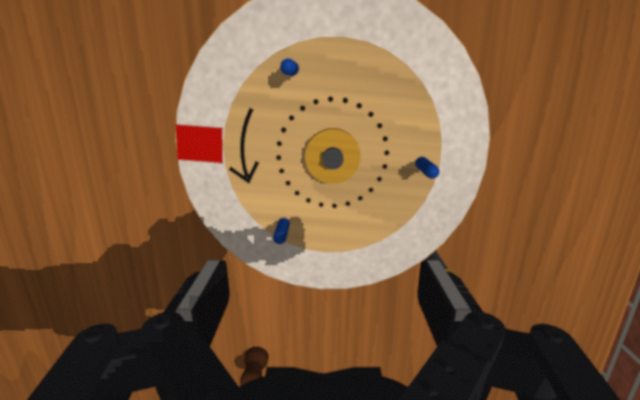

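```bash
cat > h.py <<'E'
import numpy as np, cv2
from scipy.spatial.transform import Rotation as Ro
from plant import *
def cam(name,st=None):
    c=get_calibration(name)
    if name=="wrist":
        m=c["mount"]; Rt=Ro.from_quat(st["eef_rot"]).as_matrix()
        Rwc=Rt@m[:3,:3]; C=Rt@m[:3,3]+st["position"]
    else:
        Rwc=c["R"].T; C=-Rwc@c["t"]
    return c["K"],c["k1"],Rwc,C
def cast(cm,px,z):
    K,k1,R,C=cm
    px=np.atleast_2d(np.float64(px))
    p=cv2.undistortPoints(px[:,None,:],K,np.array([k1,0,0,0.]))[:,0]
    d=np.c_[p,np.ones(len(p))]@R.T
    return C+d*((z-C[2])/d[:,2])[:,None]
def proj(cm,X):
    K,k1,R,C=cm
    X=np.atleast_2d(np.float64(X))
    return cv2.projectPoints(X,cv2.Rodrigues(R.T)[0],-R.T@C,K,np.array([k1,0,0,0.]))[0][:,0]
def red(im):
    h=cv2.cvtColor(im,cv2.COLOR_RGB2HSV)
    return (((h[...,0]<6)|(h[...,0]>174))&(h[...,1]>190)&(h[...,2]>90)).astype(np.uint8)
def blue(im):
    h=cv2.cvtColor(im,cv2.COLOR_RGB2HSV)
    return ((h[...,0]>100)&(h[...,0]<130)&(h[...,1]>120)&(h[...,2]>40)).astype(np.uint8)
E
python3 - <<'E'
from h import *
np.set_printoptions(precision=1,suppress=True)
st=sense(); print(st["time"])
for n in("wrist","scene","side"):
    im=cv2.imread(f"pics/{n}0.png")[:,:,::-1].copy(); cm=cam(n,st); print(n,"C",cm[3])
    for nm,m,z in(("red",red(im),80),("blue",blue(im),114)):
        k,l,s,c=cv2.connectedComponentsWithStats(m)
        for i in range(1,k):
            if s[i,4]>8: print(nm,s[i],c[i],cast(cm,c[i],z)[0][:2])
    h=cv2.cvtColor(im,cv2.COLOR_RGB2HSV)
    br=((h[...,0]>15)&(h[...,0]<28)&(h[...,1]>170)&(h[...,2]>110)).astype(np.uint8)
    k,l,s,c=cv2.connectedComponentsWithStats(br)
    for i in range(1,k):
        if s[i,4]>25: print("brass",s[i],c[i],cast(cm,c[i],100)[0][:2],cast(cm,c[i],90)[0][:2])
    w=((h[...,1]<60)&(h[...,2]>120)).astype(np.uint8)
    k,l,s,c=cv2.connectedComponentsWithStats(w); 
    for i in range(1,k):
        if s[i,4]>800: print("white",s[i],c[i])
E
python3 - <<'E'
import cv2,sys
sys.path.insert(0,'.')
for n,b in(("scene",(270,150,385,255)),("side",(240,150,400,280))):
    im=cv2.imread(f"pics/{n}0.png")[b[1]:b[3],b[0]:b[2]]
    cv2.imwrite(f"pics/{n}0z.png",cv2.resize(im,None,fx=4.5,fy=4.5,interpolation=cv2.INTER_CUBIC))
E
```

```text
0.15
wrist C [524.9  83.2 372.9]
red [ 176  125   46   37 1471] [198.8 143.2] [415.   32.3]
blue [281  59  17  16 197] [288.9  66.8] [500.1  93.9]
blue [416 158  23  19 264] [427.  167.2] [607.9  18.8]
blue [274 219  15  24 249] [281.  230.8] [489.2 -36.6]
brass [ 305  129   55   54 1921] [332.  155.2] [532.3  25.5] [532.5  23.4]
white [  177     0   312   288 29446] [357.5 115.1]
white [ 180  161   83   73 3265] [215.2 197.4]
scene C [1299.3 -318.7 1004.6]
red [311 164  11   9  66] [315.7 167.6] [414.6  33.2]
blue [128   0  35  83 916] [145.2  40.9] [-628.6 -413.5]
blue [396   0  25  34 473] [408.9  11.2] [-481.6  908.3]
blue [   0    6  128   82 4680] [55.  43.2] [-804.9 -834.2]
blue [132  78  10   8  49] [137.2  81.5] [-280.1 -473.1]
blue [ 42  82  78  25 554] [77.6 94.8] [-279.5 -709.1]
blue [ 64  98  38  31 827] [ 81.4 112.6] [-145.7 -691.3]
blue [ 12 106   5   7  20] [ 14.2 108.3] [-292.8 -958.2]
blue [  0 109   9   9  55] [  3.  113.5] [-275.4 -999.8]
blue [343 172   3   9  24] [344.  175.9] [512.9  88.9]
blue [300 181   3   9  19] [301.4 185.1] [502.7 -47.8]
blue [334 205   3
[... 1039 characters left out ...]
.6 205.6]
white [ 529  257   61   44 1002] [561. 279.]
white [ 281  266  254  104 3792] [436.2 317. ]
white [  73  321  112   14 1111] [129.3 327.4]
side C [ 378.7 -588.7  797.4]
red [257 209  17  11 134] [265.1 214.1] [411.8  31.8]
blue [291 179   4  11  31] [292.2 183.8] [493.   79.3]
blue [344 191   3  12  34] [345.  196.5] [604.    0.5]
blue [300 221   4  12  38] [301.4 226.9] [481.  -58.5]
blue [351 241  26  18 198] [363.  249.3] [ 591.2 -155.3]
blue [306 256  31  14 158] [323.  262.3] [ 500.4 -161.8]
brass [304 198  19  14 154] [313.1 205.3] [526.2   7.9] [528.4  16.4]
brass [367 225  15  10 102] [374.4 229.1] [ 639.7 -102.2] [643.5 -95.2]
white [ 257  169  113   85 2921] [324.4 207.6]
```

View pics/scene0z.png

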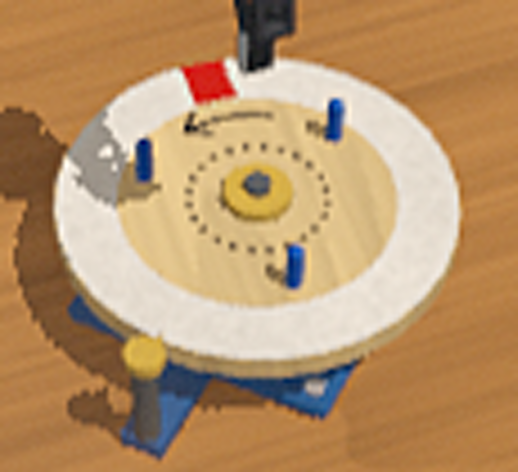

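View pics/side0z.png

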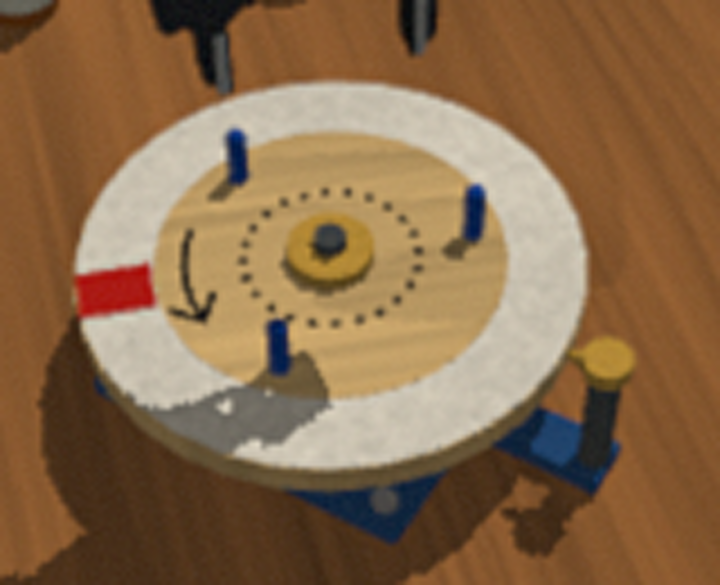

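```bash
python3 - <<'E'
from h import *
from scipy.optimize import least_squares
np.set_printoptions(precision=2,suppress=True)
st=sense()
def circ(P):
    f=lambda v:np.hypot(P[:,0]-v[0],P[:,1]-v[1])-v[2]
    r=least_squares(f,[532,22,140],loss="soft_l1",f_scale=1); return r.x,np.std(f(r.x))
H=np.array([532,23.])
for n in("wrist","scene","side"):
    im=cv2.imread(f"pics/{n}0.png")[:,:,::-1].copy(); cm=cam(n,st)
    # rays: radial search from the hub outward on plane z=80 for white->other edge
    g=cv2.GaussianBlur(im,(3,3),0)
    h=cv2.cvtColor(g,cv2.COLOR_RGB2HSV).astype(int)
    P=[];Q=[]
    for a in np.linspace(0,2*np.pi,180,endpoint=False):
        r=np.arange(85,160,.5)
        X=np.c_[H[0]+r*np.cos(a),H[1]+r*np.sin(a),0*r+80]
        p=proj(cm,X); ok=(p[:,0]>2)&(p[:,0]<637)&(p[:,1]>2)&(p[:,1]<397)
        if not ok.all(): continue
        s=cv2.remap(h[...,1].astype(np.float32),p[:,0].astype(np.float32),p[:,1].astype(np.float32),1)[:,0]
        w=(s<60)
        if w.sum()<60: continue
        i=np.flatnonzero(w); P.append(X[i[-1],:2]);Q.append(X[i[0],:2])
    P=np.array(P);Q=np.array(Q);print(n,len(P),"outer",circ(P),"inner",circ(Q))
im=cv2.imread("pics/side0.png")[:,:,::-1]
for n,px in(("scene",(302.2,229.0)),("side",(240+608/4.5,150+357/4.5))):
    print(n,"cap",cast(cam(n,st),px,100)[0])
E
```

```text
wrist 130 outer (array([533.04,  21.99, 138.03]), np.float64(5.006906876604281)) inner (array([532.89,  21.58,  97.65]), np.float64(2.1634186123483246))
scene 168 outer (array([534.53,  23.  , 138.45]), np.float64(6.793847308513452)) inner (array([533.19,  23.53,  96.49]), np.float64(2.581042307996605))
side 169 outer (array([529.2 ,  20.34, 137.9 ]), np.float64(4.943982263555047)) inner (array([529.34,  21.54,  97.81]), np.float64(2.8602936351863013))
scene cap [650.03 -99.35 100.  ]
side cap [ 641.07 -103.19  100.  ]
```

```bash
cat >> h.py <<'E'
HUB=np.array([532.,22.])
R0=Ro.from_quat([0,np.sqrt(.5),0,np.sqrt(.5)])
yaw=np.radians(-23)
Q=(Ro.from_euler('z',yaw)*R0).as_quat()
BA=np.radians(225)
B=HUB+118*np.array([np.cos(BA),np.sin(BA)])
E
python3 - <<'E'
from h import *
np.set_printoptions(precision=2,suppress=True)
print(ik([B[0],B[1],150],Q))
move_gripper(0.0,40)
t=sense()["time"]; move_pose([B[0],B[1],150],Q); s=sense(); print(s["time"]-t,s["position"],s["grip_width"])
cv2.imwrite("pics/w1.png",snapshot("wrist")[:,:,::-1])
move_l([B[0],B[1],115],velocity=100)
s=sense();print(s["time"],s["position"],s["force"])
cv2.imwrite("pics/s1.png",snapshot("side")[:,:,::-1])
E
```

```text
[-0.14  0.01 -0.4   1.16  0.    1.84]
0.6333000000000001 [449.5  -61.49 151.09] 0.0001323004360401626
2.1 [449.14 -61.2  115.41] [-0.    0.87  0.03]
```

View pics/w1.png

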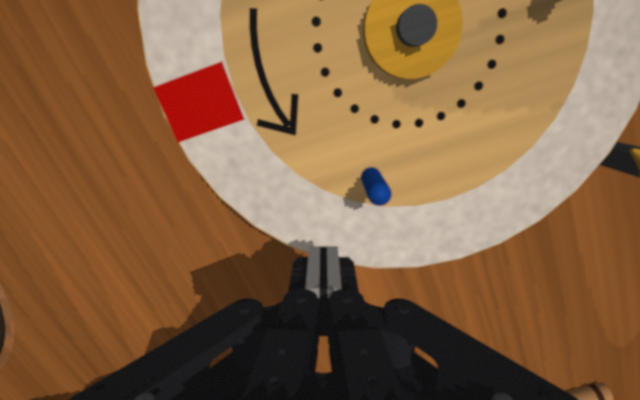

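View pics/s1.png

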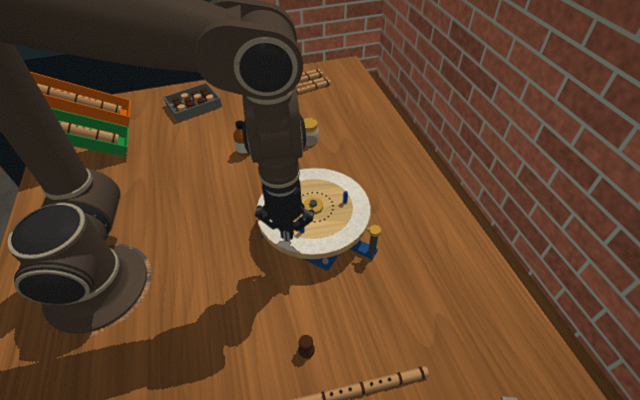

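```bash
python3 - <<'E'
from h import *
np.set_printoptions(precision=2,suppress=True)
move_l([B[0],B[1],108],velocity=60)
z=108; f0=sense()["force"]; print(f0,sense()["position"])
while z>101:
    z-=.5; move_l([B[0],B[1],z],velocity=20); s=sense(); f=s["force"]-f0
    print(z,s["position"][2],f,round(s["time"],3))
    if abs(f[2])>3: break
move_l([B[0],B[1],110],velocity=60)
im=snapshot("scene");cv2.imwrite("pics/sc1.png",im[:,:,::-1])
m=red(im); m[:150]=0; m[260:]=0; m[:,:270]=0; m[:,385:]=0
M=cv2.moments(m); c=[M["m10"]/M["m00"],M["m01"]/M["m00"]]; X=cast(cam("scene"),c,80)[0]
print(c,X,np.degrees(np.arctan2(X[1]-23.3,X[0]-533.3)))
E
```

```text
[-0.8  -0.35 -1.04] [448.45 -61.44 107.88]
107.5 107.6279441623927 [-0.67  0.25  1.24] 2.667
107.0 107.01114181078864 [ 0.91 -0.96  0.89] 2.917
106.5 106.44218947779241 [0.09 1.   1.23] 3.167
106.0 105.97822631775652 [0.03 0.32 2.25] 3.417
105.5 105.4334994231007 [1.18 0.19 1.23] 3.667
105.0 105.07473751932515 [0.3  0.94 1.09] 3.917
104.5 105.02133395050006 [ 0.4  -1.    6.24] 4.167
[315.83076923076925, 167.47692307692307] [414.36  33.86  80.  ] 174.92436894579038
```

```bash
python3 - <<'E'
from h import *
np.set_printoptions(precision=2,suppress=True)
z=110
print(sense()["time"])
for dz,v in((-2.8,20),(2.8,60),(-2.8,150),(2.8,10),(1,150)):
    z+=dz; t=sense()["time"]; move_l([B[0],B[1],z],velocity=v); s=sense(); a=s["position"][2];qd=np.abs(s["qd"]).max(); wait(0.15); print(dz,v,round(s["time"]-t,4),z,a,qd,sense()["position"][2])
t=sense()["time"]; wait(0.01); print(sense()["time"]-t)
E
```

```text
4.4667
-2.8 20 0.2916 107.2 106.80593413998837 0.005198125107624962 107.11262907981796
2.8 60 0.25 110.0 110.3100398430709 0.004002911866267153 110.05577336889893
-2.8 150 0.25 107.2 106.91230791680805 0.005560350056424775 107.16432842903133
2.8 10 0.4334 110.0 110.10976508009395 0.002435513832709414 109.99677858546701
1 150 0.25 111.0 111.06651406053712 0.001511658910840369 110.99234897720292
0.008300000000000196
```

```bash
cat >> h.py <<'E'
a_n=np.radians(247); nv=np.array([np.cos(a_n),np.sin(a_n)]); u=np.array([-nv[1],nv[0]])
def F(s,z): p=HUB+84*nv+s*u; return [p[0],p[1],z]
E
python3 - <<'E'
from h import *
np.set_printoptions(precision=2,suppress=True)
print(ik(F(-42,118),Q),ik(F(70,118),Q),F(-42,118))
move_l([B[0],B[1],150],velocity=150); move_l(F(-42,150),velocity=150); move_l(F(-42,118),velocity=100)
s=sense();print(s["time"],s["position"])
cv2.imwrite("pics/w2.png",snapshot("wrist")[:,:,::-1])
cm=cam("wrist",s)
P=HUB+80*np.array([np.cos(np.radians(234.9)),np.sin(np.radians(234.9))])
print("pegtop",proj(cm,[[P[0],P[1],112],[P[0],P[1],93]]))
E
```

```text
[-0.08  0.05 -0.43  1.09  0.    1.89] [-0.15  0.24 -0.2   1.13  0.    1.83] [np.float64(460.5173813618985), np.float64(-38.91170029345548), 118]
7.8917 [460.06 -39.16 117.79]
pegtop [[383.33 274.01]
 [376.6  252.4 ]]
```

View pics/w2.png

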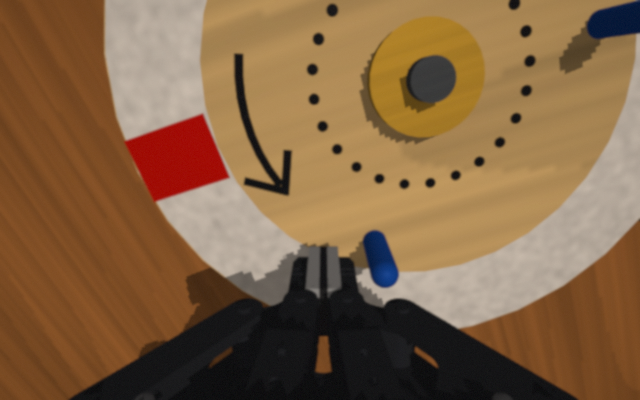

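```bash
cat >> h.py <<'E'
CS=cam("scene")
def band():
    t=sense()["time"]; im=snapshot("scene")
    m=red(im); m[:155]=0; m[245:]=0; m[:,:270]=0; m[:,385:]=0
    M=cv2.moments(m)
    if M["m00"]<25: return t,None,M["m00"],im
    c=[M["m10"]/M["m00"],M["m01"]/M["m00"]]; X=cast(CS,c,80)[0]
    return t,np.arctan2(X[1]-23.3,X[0]-533.3),np.hypot(X[1]-23.3,X[0]-533.3),im
E
python3 - <<'E'
from h import *
import json
np.set_printoptions(precision=2,suppress=True)
move_l(F(-38.5,118),velocity=20)
s=sense(); print(s["time"],s["position"],s["force"])
move_l(F(70,118),velocity=130)
s=sense(); print(s["time"],s["position"],s["force"])
move_l(F(70,150),velocity=200)
L=[]
for i in range(16):
    t,a,r,im=band(); L.append((t,a)); print(round(t,3),None if a is None else round(a,3),round(r,1))
cv2.imwrite("pics/sc2.png",im[:,:,::-1])
json.dump(L,open("trk.json","w"))
E
```

```text
8.2667 [464.14 -40.38 118.4 ] [-0.17 -0.29 -0.54]
9.25 [563.04 -82.48 117.85] [ 0.32 -0.45  0.88]
9.558 0.179 118.2
9.608 0.335 118.2
9.658 0.488 117.7
9.708 0.646 118.0
9.758 0.798 118.2
9.808 0.948 118.6
9.858 1.094 118.2
9.908 1.246 117.7
9.958 1.392 118.5
10.008 1.543 117.8
10.058 1.69 118.3
10.108 1.84 118.3
10.158 1.987 119.0
10.208 2.132 118.0
10.258 2.275 118.0
10.308 2.42 118.8
```

View pics/sc2.png

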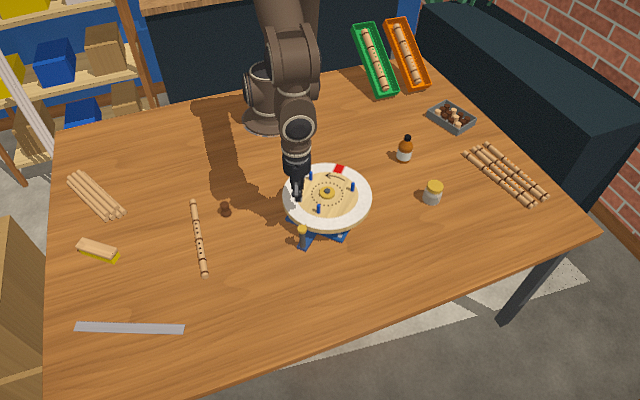

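```bash
cat > trk.py <<'E'
from h import *
import json
def track(n,show=True):
    L=json.load(open("trk.json")); 
    for i in range(n):
        t,a,r,im=band()
        if a is not None and 112<r<124: L.append((t,float(a)))
    json.dump(L,open("trk.json","w")); return L
def fit(L,tmin=0):
    L=[l for l in L if l[0]>=tmin]
    t=np.array([l[0] for l in L]); a=np.array([l[1] for l in L])
    # unwrap with predicted speed
    out=[a[0]]
    c=[a[0],3.0,-.13]; 
    for i in range(1,len(a)):
        k=min(i,4000)
        if i>=8: c=np.polyfit(t[:i]-t[0],out,2)[::-1] if t[i-1]-t[0]>.6 else [*np.polyfit(t[:i]-t[0],out,1)[::-1],0]
        p=c[0]+c[1]*(t[i]-t[0])+c[2]*(t[i]-t[0])**2 if i>=8 else out[-1]+3*(t[i]-t[i-1])
        out.append(a[i]+2*np.pi*round((p-a[i])/(2*np.pi)))
    out=np.array(out); c=np.polyfit(t-t[-1],out,2); return t,out,c,out-np.polyval(c,t-t[-1])
E
python3 - <<'E'
from trk import *
move_pose([B[0],B[1],140],Q); print(sense()["time"])
move_l([B[0],B[1],108],velocity=100); s=sense();print(s["time"],s["position"],s["force"])
L=track(10)
t,o,c,e=fit(L); print(len(t),t[-1],o[-1],c,np.std(e),e[-10:].round(3))
E
```

```text
10.9
11.3667 [448.97844738 -61.54575415 107.83199687] [0.02436609 0.44011303 0.30579721]
26 11.8167 6.566349556553778 [-0.10580822  2.58677785  6.56616572] 0.002492070355714315 [-0.003  0.004  0.001 -0.003 -0.001 -0.001  0.001  0.001  0.001  0.   ]
```

```bash
python3 - <<'E'
from h import *
for n,b,hub in(("scene",(294,222,312,238),(533.3,23.3)),("side",(362,222,386,238),(529.3,21.2))):
    cm=cam(n)
    for f in (("scene0","sc1","sc2") if n=="scene" else ("side0","s1")):
        im=cv2.imread(f"pics/{f}.png")[:,:,::-1].copy()
        h=cv2.cvtColor(im,cv2.COLOR_RGB2HSV); m=((h[...,0]>15)&(h[...,0]<30)&(h[...,1]>140)&(h[...,2]>105)).astype(np.uint8)
        k=np.zeros_like(m); k[b[1]:b[3],b[0]:b[2]]=1; m*=k
        ys,xs=np.nonzero(m); 
        if f.endswith("0"): print("\n".join("".join(".#"[v] for v in r[b[0]:b[2]]) for r in m[b[1]:b[3]]))
        for c in ((xs.mean(),ys.mean()),):
            X=cast(cm,c,97)[0]; d=X[:2]-hub; print(f,c,X,np.hypot(*d),np.arctan2(d[1],d[0]))
    for r in (142,166):
      for a in(-.79,-.82,-.85): print(r,a,proj(cm,[hub[0]+r*np.cos(a),hub[1]+r*np.sin(a),90 if r==142 else 100]))
E
python3 - <<'E'
import cv2
im=cv2.imread("pics/side0.png")[215:245,350:395];cv2.imwrite("pics/c1.png",cv2.resize(im,None,fx=12,fy=12,interpolation=0))
im=cv2.imread("pics/scene0.png")[215:245,285:325];cv2.imwrite("pics/c2.png",cv2.resize(im,None,fx=12,fy=12,interpolation=0))
E
```

```text
..................
..................
.......#..........
.....#####.#......
...#########......
...##########.....
...##########.....
...##########.....
...##########.....
....########......
....########......
......#####.......
..................
..................
..................
..................
scene0 (np.float64(301.4805194805195), np.float64(228.7922077922078)) [ 646.45655612 -100.25968648   97.        ] 167.54522468349936 -0.8293175855117978
sc1 (np.float64(301.3974358974359), np.float64(228.8846153846154)) [ 646.6789527 -100.5895534   97.       ] 167.93870416888421 -0.8296675602347823
sc2 (np.float64(301.25925925925924), np.float64(229.02469135802468)) [ 647.0035523 -101.1214776   97.       ] 168.5502948500974 -0.8303774601144189
142 -0.79 [[307.40019645 224.56177029]]
142 -0.82 [[306.05891702 224.063126  ]]
142 -0.85 [[304.74024332 223.53374173]]
166 -0.79 [[303.79629387 228.5469376 ]]
166 -0.82 [[302.2023999  227.94817795]]
166 -0.85 [[300.63635808 227.31272134]]
........................
........................
............##..........
.........########.......
........##########......
.....##############.....
....###############.....
.....##############.....
.....#.#############....
......#.###########.....
........###########.....
.........########.......
............###.........
........................
#.......................
........................
side0 (np.float64(373.98214285714283), np.float64(229.08928571428572)) [640.00669617 -99.69891859  97.        ] 163.92840233902766 -0.8293765904886089
s1 (np.float64(374.0695652173913), np.float64(228.96521739130435)) [640.32890391 -99.42457861  97.        ] 163.9442175515248 -0.8267970324047244
142 -0.79 [[366.16414118 225.47986684]]
142 -0.82 [[365.37642413 226.74531826]]
142 -0.85 [[364.53443557 227.99586561]]
166 -0.79 [[376.12744414 226.66442615]]
166 -0.82 [[375.22266824 228.17413358]]
166 -0.85 [[374.25193355 229.66759986]]
```

View pics/c1.png

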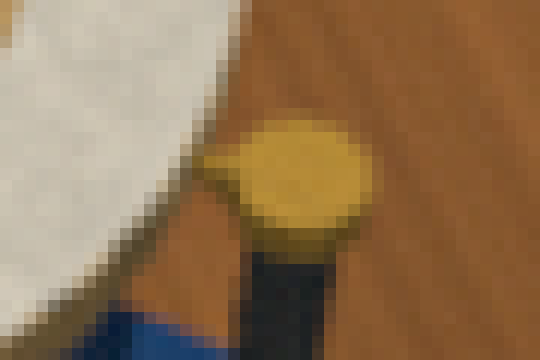

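View pics/c2.png

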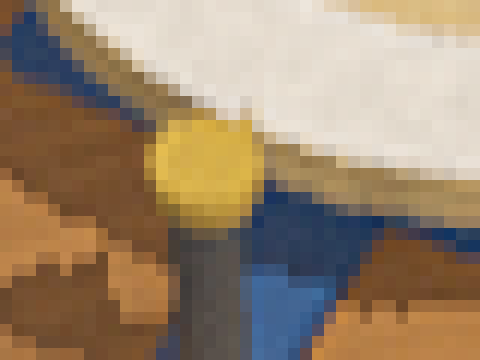

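```bash
cat > brake.py <<'E'
from trk import *
move_l([B[0],B[1],107],velocity=20)
T=6*np.pi-0.832
def travel(w): return 0.09*w+w*w/40
while True:
    L=track(8); t,o,c,e=fit(L)
    keep=(abs(e)<.02)&(t>t[-1]-4.5)
    c=np.polyfit(t[keep]-t[-1],o[keep],2); now=sense()["time"]-t[-1]
    tt=np.arange(0,12,.002); th=np.polyval(c,tt); w=np.polyval(np.polyder(c),tt)
    ok=(th+travel(w)>=T)&(w>0)
    i=np.flatnonzero(ok)
    if len(i)==0: print("no reach",c); break
    rem=tt[i[0]]-now
    print(round(t[-1],3),round(o[-1],3),c.round(4),"std",np.std(o[keep]-np.polyval(c,t[keep]-t[-1])).round(4),"rem",rem.round(3),"w",w[i[0]].round(3),sense()["force"].round(1))
    if rem<.55:
        if rem>.008: wait(rem)
        move_l([B[0],B[1],104.4],velocity=150)
        s=sense(); print("pressed",s["time"],s["position"],s["force"])
        for k in range(2):
            tb,a,r,im=band(); print(tb,a,r)
        print("target",-0.832)
        cv2.imwrite("pics/sc3.png",im[:,:,::-1]); cv2.imwrite("pics/sd3.png",snapshot("side")[:,:,::-1])
        break
E
python3 brake.py
```

```text
12.467 8.208 [-0.1025  2.4615  8.2121] std 0.0028 rem 4.866 w 1.454 [ 0.  -1.1  0.1]
12.867 9.174 [-0.1029  2.3777  9.1788] std 0.0029 rem 4.48 w 1.445 [ 0.7 -0.5  0.3]
13.167 9.869 [-0.1035  2.3135  9.8809] std 0.0034 rem 4.096 w 1.435 [-0.1 -0.4 -0.7]
13.667 11.025 [-0.1022  2.2165 11.0183] std 0.0037 rem 3.66 w 1.458 [0.  0.1 0.2]
14.067 11.9 [-0.1013  2.1396 11.8937] std 0.0039 rem 3.236 w 1.474 [-0.1  1.  -0.9]
14.467 12.75 [-0.0998  2.066  12.7413] std 0.0044 rem 2.806 w 1.496 [-0.3 -0.4  0.4]
14.867 13.571 [-0.0951  2.0049 13.5668] std 0.0043 rem 2.342 w 1.55 [ 0.2  0.7 -0.1]
15.267 14.357 [-0.0944  1.9321 14.3569] std 0.0042 rem 1.934 w 1.558 [-0.3  0.1 -0.2]
15.667 15.12 [-0.0939  1.8594 15.1179] std 0.0042 rem 1.528 w 1.563 [ 0.6  1.  -0.5]
16.067 15.855 [-0.0925  1.7904 15.8522] std 0.0038 rem 1.116 w 1.575 [0.2 0.3 0.4]
16.467 16.58 [-0.0918  1.7184 16.554 ] std 0.0035 rem 0.716 w 1.578 [-0.  -0.4 -0.9]
16.867 17.247 [-0.0908  1.6509 17.234 ] std 0.004 rem 0.308 w 1.586 [0.1 0.4 0.6]
pressed 17.475 [449.22826944 -61.66359761 105.03030285] [ 0.34957483 -0.50312192  4.95116443]
17.475 -0.8736513109785073 118.36411134754599
17.525 -0.8728997514853184 118.16625918621409
target -0.832
```

```bash
python3 - <<'E'
from trk import *
move_l([B[0],B[1],112],velocity=30); move_l([B[0],B[1],200],velocity=150)
# get clear, look from above toward pointer
s=sense(); print(s["time"],s["force"])
for k in range(2): print(band()[:3]); wait(.3)
im=snapshot("side"); cv2.imwrite("pics/sd4.png",im[:,:,::-1]); sc=snapshot("scene")
a=cv2.resize(im[190:250,320:395],(600,480),interpolation=cv2.INTER_CUBIC); cv2.imwrite("pics/sd4z.png",a[:,:,::-1])
m=red(im); k,l,st,c=cv2.connectedComponentsWithStats(m)
for i in range(1,k):
    if st[i,4]>20: X=cast(cam("side"),c[i],80)[0]; print(c[i],X,np.arctan2(X[1]-21.2,X[0]-529.3))
a=cv2.resize(sc[150:255,270:385],(690,600),interpolation=cv2.INTER_CUBIC); cv2.imwrite("pics/sc4z.png",a[:,:,::-1])
E
```

```text
18.7583 [-0.61056915  0.31913289 -0.81918189]
(18.7583, np.float64(-0.8786576693723792), np.float64(118.39418621698825))
(19.1083, np.float64(-0.8786576693723792), np.float64(118.39418621698825))
[354.85714286 227.42857143] [605.43892858 -70.16918303  80.        ] -0.8760713389061259
```

View pics/sd4z.png

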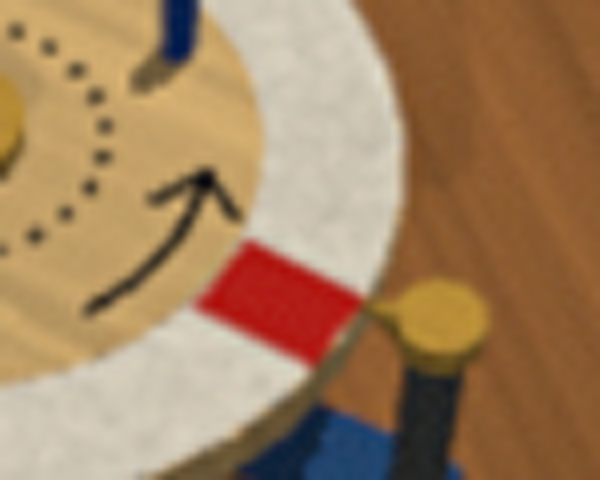

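View pics/sc4z.png

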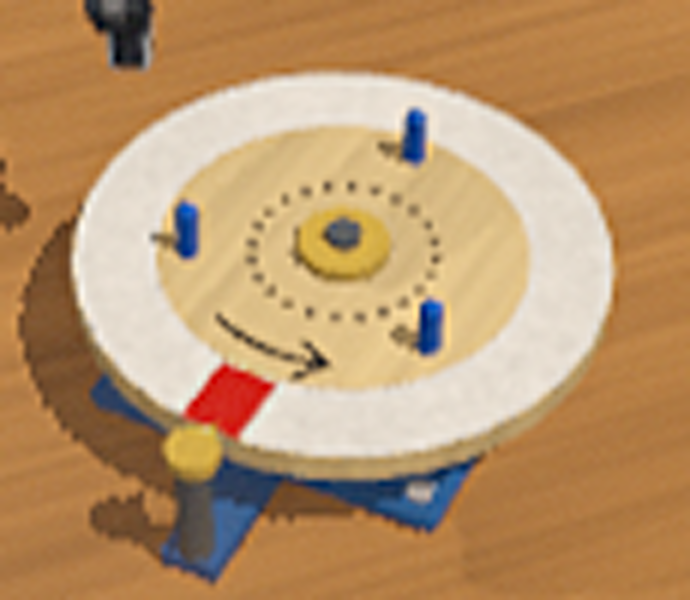

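```bash
python3 - <<'E'
from h import *
print(band()[:3]); finish_job()
E
```

```text
(19.5583, np.float64(-0.87987222940885), np.float64(118.36236405802374))
the job is handed in; nothing more can be done
```

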